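# Load the polarimeter tube up to its end stop

### The arm

A 6-joint arm with a two-finger parallel gripper is mounted at the origin on the work surface. World frame = base frame: x ahead of the robot, y to its left, z up, the work surface at z = 0. Lengths are in mm, angles in rad, forces in N, time in s.
With the tool pointing down it reaches from about 300 to 775 mm from the base axis. Payload 14.6 kg.
Tool frame: the origin (TCP) lies on the centre line of the jaws, within the pads' length; the fingertips stand 19 mm ahead of it and the grasp point (between the pads) is the TCP (bot.tip_reach is the distance from the TCP to the fingertips, in mm); z points along the fingers, y is the line along which they close (so a half turn about z gives the same grasp; the last joint's range is limited). The gripper opens to 85 mm and grips with 20 to 120 N. Pads are 22 mm wide; open, the fingers measure 114 mm over their backs; the gripper's body (76 mm by 85 mm) begins 54 mm behind the grasp point. The pads swing forward as they close: fully open they stand 13 mm farther back than shut.
Start: joints at [1.194, 0.3, 1.521, -0, 1.321, -0.067], TCP at [167.675, 523.808, 250.281] pointing down, gripper open.
Joint ranges: [-3.03, 3.03], [-0.79, 2.21], [0.23, 2.52], [-1.04, 4.18], [0, 3.07], [-2.55, 2.55]. Speed limits (rad/s): [2.22, 2.22, 2.57, 3.14, 3.14, 3.14].

### API

Orientations are given as a unit quaternion [w, x, y, z].
In Python, from rig import bot gives the robot as it stands. Calls block until the motion is done:
- bot.move_to(position, orientation): joint-space move of the TCP to a pose.
- bot.servo_line(position, attitude=None, speed=150, until_force=None): straight line of the TCP; attitude=None keeps the orientation; speed is the mean speed in mm/s. With until_force (N) it stops when the force on the tool has changed by that much, and returns True; else False.
- bot.move_joints(angles): joint-space move.
- bot.move_gripper(opening, grip_force=None): finger opening in mm; grip_force is the grip in N (None keeps the last); returns when the fingers have stopped.
- bot.dwell(seconds).
- bot.ik(position, orientation): joint angles nearest the present ones, or None.
- bot.read_state(): the state.
- bot.read_camera(name): name is "side" or "top" or "wrist"; returns a dict with "image" (384x512x3 uint8, blue, green, red), "depth" (384x512 float32, mm along the optical axis (not along the pixel's ray), 0 where there is no reading), "fovy" (degrees; the focal length in pixels is half the picture's height over the tangent of half this angle, whatever the lens; pixels are square), "cx", "cy" (the principal point, pixels), "eye" and "attitude" of the camera in the world; the wrist camera has in their place "mount" (4x4, takes a point from camera to tool coordinates, whose origin is the TCP and whose axes are the flange's). Camera axes: x right, y down, z forward; pixel columns grow to the right and rows downward; lengths in mm; the calibration is good to about 2 mm. A picture is of the moment at which its call begins: read the wrist's pose just before it.
A pose or a line that the arm cannot do raises bot.MotionError and nothing moves.
- bot.finish_job(): hands the job in; it is judged then, once.
The state is a dict: "clock": time; "joint_positions": joint angles; "qvel": joint speeds; "effort": joint torques, N m; "ee_pos": TCP position; "tool_rot": TCP orientation; "ft_force": force on the tool from outside, world axes, zero at the start; "moment": the same for the moment, N m; "grip_width": finger opening in mm; "grip_force": force on a finger pad.
Only numpy, scipy, OpenCV 4.12 (cv2) and the standard library are available. Lean on these libraries where they do the work, as an engineer would, in place of code of your own. Each camera call takes 0.05 s, during which the arm holds its last target. There are 200 camera calls.

### The job

One of the two closed cases holds the long polarimeter tube, the other a short one: find the long tube, lay it in the open V-trough of the polarimeter and slide it along the trough, right in under the measuring head, until its end rests against the end stop. The stop was last set for some other tube, so feel for it, gently, for the tube's end windows are glass; leave the tube lying there touching it. Leave the short tube in its case and do not disturb the glassware and tools around.

Things in the scene. Friction and masses are not known exactly. Their poses are not given: they have to be found in the camera images.
- polarimeter: bench polarimeter, white housings on a grey plinth (45 mm high, 488 x 220 mm), fixed. Origin: on the table below the axis that a tube in its V-trough has, at the front face of the measuring head. z up; y along the trough, towards the end stop. The trough is open above from y -188 to 0 mm; from y 0 to 197 mm the head overhangs it. A low wall 67 mm high stands at x -88 to -100 mm.
- trough_open (a point): a point on the axis that a tube lying in the trough has, midway along the trough's open part, 94 mm before the head's face, 85 mm above the table; axes as the polarimeter's. The trough is an aluminium 90-degree V-groove; its lips are 12.5 mm either side of the axis and 7.3 mm below it.
- head_edge (a point): middle of the lower front edge of the overhanging head, above the trough: its underside is 119 mm, its top 187 mm above the table, x -100 to 35 mm. Below it the side x < -34 mm is closed, the +x side open. With the tube home its rear end is between 14 mm before and 10 mm inside this edge: fingers slanting about 40 deg (leaning back to y < 0) reach it; a vertical gripper hits the head.
- lamp_top (a point): middle of the top of the low lamp housing at the other end of the trough, 130 mm (x) by 98 mm (y), 105 mm high above the table, from y -190 to -288 mm of the polarimeter.
- end_stop: bracket of the adjustable end stop, a dark steel block 46 x 36 mm, fixed. Origin: on the trough axis, 125 mm inside the head's face; y is the pushing direction. A steel sleeve (24 mm) juts out of it towards the tube with a sprung brass ring in front: the ring's face stands 5 to 29 mm before this origin, wherever it was last clamped. The ring yields 2 mm at 0.2 to 0.4 N, then is solid.
- tube_long: the wanted polarimeter tube, 112 mm long overall: glass, 16 mm diameter, with a steel cap of 28 mm diameter and 14 mm length at each end and a bulge (23 mm) 24 to 38 mm from the middle on one side. Origin at mid-length on its axis, y along it. 0.10 to 0.18 kg; sliding it along the trough takes up to 2.5 N. Either end may lead. It starts in a case, its axis 30 mm above the table.
- tube_short: the tube that is not wanted, of the same make, 62 mm long overall, no bulge. Origin at mid-length on its axis, y along the tube. It lies in the other case.
- case_a: a tube case, fixed: grey plastic box 110 mm (its x) by 144 mm (its y) by 46 mm high, walls 5 mm, with a hinged lid. Origin in the centre of its underside. The hinge is along the +x side, the lid's knob near the -x side. The tube lies along the case's y at its middle, x 0. Either case may stand left or right; both look the same.
- case_b: the other tube case, the same in every way.
- lid_a (a joint): opening angle of case_a's lid in rad: 0 shut, about 1.6 upright, 3.0 folded right back. A plain hinge: below about 1.6 rad the lid falls shut, beyond about 1.7 it falls back by itself to 3.0, where it lies out of the way. The lid is a 110 x 144 x 6 mm plate, about 0.12 kg.
- lid_a_knob (a point): grip point on the knob of case_a's lid, 26 mm above the lid's plate, 20 mm in from the lid's edge away from the hinge. The knob's head is 20 mm in diameter and ends 6 mm above this point.
- lid_a_hinge (a point): middle of the hinge line of case_a's lid, which runs along the case's y; 46.5 mm above the table.
- lid_b (a joint): opening angle of case_b's lid, as lid_a.
- lid_b_knob (a point): grip point on the knob of case_b's lid, as lid_a_knob.
- lid_b_hinge (a point): middle of the hinge line of case_b's lid.
- jar_1: bystander: small sample jar with a white cap, 34 mm diameter, 68 mm high. Origin under it.
- jar_2: bystander: another such jar.
- vial_1: bystander: amber vial with a black cap, 22 mm diameter, 58 mm high. Origin under it.
- beaker: bystander: glass beaker, 60 mm diameter, 75 mm high. Origin under it.
- spanner: bystander: steel spanner, 150 mm long, lying flat. Origin at its middle.
- bottle_1: bystander: amber spirit bottle with a black cap, 64 mm diameter, 148 mm high. Origin under it.
- bottle_2: bystander: another such bottle.
Things that resemble listed ones, but are neither listed nor needed, are in the scene too. Leave any green look-alike of the case_a alone.

How it is judged (in metres and radians):
On the way:
1. the long tube lies in the trough, still at least 25 mm short of the end stop (y of tube_long in the frame of end_stop between -0.27 and -0.112 m and x of tube_long in the frame of end_stop between -0.003 and 0.003 m and z of tube_long in the frame of end_stop between -0.003 and 0.003 m and angle between the y axis of tube_long and the y axis of end_stop, either way round below 0.06 rad), for 0.2 s.
At the end, for the whole second after the job is handed in: The long tube lies at rest in the trough under the head (within 2 mm of the trough axis, in line with it within 0.04 rad), its end touching the ring of the end stop (y of tube_long in the frame of end_stop between -0.089 and -0.055 m and x of tube_long in the frame of end_stop between -0.002 and 0.002 m and z of tube_long in the frame of end_stop between -0.002 and 0.002 m and angle between the y axis of tube_long and the y axis of end_stop, either way round below 0.04 rad and contact force between tube_long and end_stop above 0.05 N and linear speed of tube_long below 0.01 m/s).
It fails at once if the tube is pressed or knocked against the end stop with more than 12 N (contact force between tube_long and end_stop above 12 N).
It fails at once if the short tube is taken from its place (moved more than 30 mm) (distance of tube_short from where it was at the start of the episode above 0.03 m).
It fails at once if a bystander is moved by more than 30 mm (distance of any of jar_1, jar_2, vial_1, beaker, spanner, bottle_1, bottle_2 from where it was at the start of the episode above 0.03 m).
It also fails if it takes over 70 s, if anything falls off the work surface, if the arm or the gripper's body presses on something with over 40 N, if the wrist force passes 120 N, or if a joint passes its speed limit or range.

## Working session

There is one attempt and no reset: what is moved stays moved. The work goes in short steps, each a Python script; the robot and the scene stay as the last script left them, time stands still between calls to the robot, and variables do not carry over. Pictures are saved under pics/ and viewed, at most 10 in all, crops included, and the job is handed in when it is done.

```bash
ls; mkdir -p pics; cat > h.py <<'E'
import numpy as np, cv2
from rig import bot
from scipy.spatial.transform import Rotation as R
def rot(q): return R.from_quat([q[1],q[2],q[3],q[0]])
def quat(r): x=r.as_quat(); return [float(x[3]),float(x[0]),float(x[1]),float(x[2])]
def cam(n):
    s=bot.read_state(); c=bot.read_camera(n)
    if 'mount' in c:
        M=np.array(c['mount']); r=rot(s['tool_rot']).as_matrix()
        c['R']=r@M[:3,:3]; c['t']=np.array(s['ee_pos'])+r@M[:3,3]
    else:
        a=np.array(c['attitude']); c['R']=rot(a).as_matrix() if a.size==4 else a.reshape(3,3); c['t']=np.array(c['eye'])
    c['f']=c['image'].shape[0]/2/np.tan(np.radians(c['fovy'])/2)
    return c
def ray(c,u,v): return c['R']@np.array([(u-c['cx'])/c['f'],(v-c['cy'])/c['f'],1])
def onplane(c,u,v,z):
    d=ray(c,u,v); return c['t']+d*(z-c['t'][2])/d[2]
def proj(c,p):
    q=c['R'].T@(np.array(p)-c['t']); return q[:2]/q[2]*c['f']+[c['cx'],c['cy']]
def cloud(c):
    v,u=np.mgrid[:384,:512]; d=c['depth']
    P=np.stack([(u-c['cx'])/c['f']*d,(v-c['cy'])/c['f']*d,d],-1)@c['R'].T+c['t']; P[d==0]=np.nan
    return P
def down(yaw): # tool z down, tool y (closing) at angle yaw from world x
    y=np.array([np.cos(yaw),np.sin(yaw),0]); z=np.array([0,0,-1.]); return R.from_matrix(np.stack([np.cross(y,z),y,z],1))
E
python3 - <<'E'
from h import *
for n in ['top','side','wrist']:
    c=cam(n); cv2.imwrite(f'pics/{n}0.png',c['image']); print(n,c['fovy'],c['cx'],c['cy'],c.get('eye'),c.get('attitude'),c.get('mount'),c['t'],np.round(c['R'],3).tolist(), (c['depth']>0).mean())
    np.savez(f'{n}0.npz',image=c['image'],depth=c['depth'],R=c['R'],t=c['t'],f=c['f'],cx=c['cx'],cy=c['cy'])
print(bot.read_state())
E
```

```text
pics
top 51.10730585590406 250.30228941800135 197.30234758577217 [ 464.24383008  -49.35151096 1551.5023751 ] [ 0.02330754 -0.69697959  0.71667138 -0.00763879] None [ 464.24383008  -49.35151096 1551.5023751 ] [[-0.027, -0.999, 0.044], [-0.999, 0.028, 0.022], [-0.023, -0.043, -0.999]] 0.9957936604817709
side 51.22847650934938 261.6164571911835 184.1821874131463 [  27.26348732 -778.25968997  853.15152202] [-0.4101783   0.86535309 -0.26069109  0.12230269] None [  27.26348732 -778.25968997  853.15152202] [[0.834, -0.351, 0.426], [-0.552, -0.528, 0.646], [-0.002, -0.774, -0.634]] 0.9960378011067709
wrist 63.3050597638352 252.0577162184677 194.2775827433381 None None [[ 1.39495457e-03 -9.65904728e-01 -2.58894013e-01  6.49529128e+01]
 [ 9.99999027e-01  1.34938909e-03  3.53704254e-04 -4.68822640e-02]
 [ 7.70414394e-06 -2.58894254e-01  9.65905671e-01 -1.22838655e+02]
 [ 0.00000000e+00  0.00000000e+00  0.00000000e+00  1.00000000e+00]] [105.79746017 543.51579462 372.60943108] [[0.304, 0.92, 0.246], [0.953, -0.293, -0.08], [-0.001, 0.259, -0.966]] 0.9960276285807291
{'clock': 0.15, 'joint_positions': array([ 1.19443409e+00,  3.00336204e-01,  1.52142022e+00,  1.76373270e-05,
        1.32068013e+00, -6.66041798e-02]), 'qvel': array([-2.00249731e-05, -2.06043968e-03, -9.89975376e-04,  3.24240056e-04,
        5.56367635e-04,  1.17814470e-03]), 'effort': array([ 2.37414089e-03, -5.43664598e+01, -3.61889684e+01,  5.10566258e-05,
        3.10914453e-03,  7.52328248e-06]), 'ee_pos': array([167.60158009, 523.68384254, 249.86335632]), 'tool_rot': array([-1.01027834e-04,  1.54262726e-01,  9.88029773e-01, -4.09768537e-04]), 'ft_force': array([-0.55651291,  0.26881857,  0.35133388]), 'moment': array([ 0.02102331, -0.03128002, -0.02335466]), 'grip_force': 0.0, 'grip_width': 85.40950110567101}
```

View pics/top0.png

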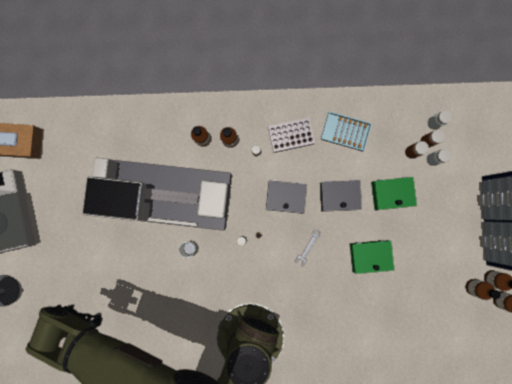

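View pics/side0.png

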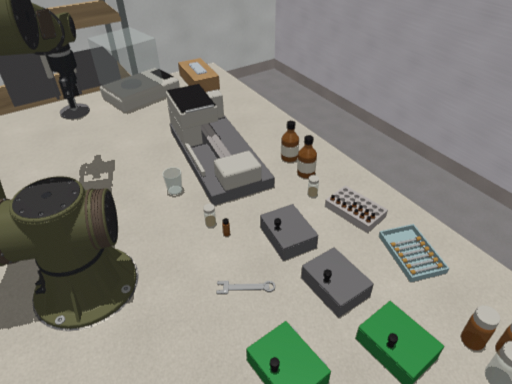

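Top view: polarimeter with head at (112,198), trough (175,197), lamp (212,198); two grey cases at (287,197) and (341,195), knobs at (286,206) and (341,209); bystanders are the bottles (200,135)/(229,137), jars (256,151)/(241,240), vial (258,235), beaker (189,248) and spanner (308,247). The side view confirms this layout.

```bash
python3 - <<'E'
from h import *
c=dict(np.load('top0.npz')); P=cloud(c); Z=P[...,2]
def rect(name,box,zl,zh):
    u0,v0,u1,v1=box; m=np.zeros(Z.shape,bool); m[v0:v1,u0:u1]=True; m&=(Z>zl)&(Z<zh)
    m=cv2.morphologyEx(m.astype(np.uint8),cv2.MORPH_OPEN,np.ones((3,3)))>0
    p=P[m]; 
    if len(p)<5: print(name,len(p)); return
    r=cv2.minAreaRect(p[:,:2].astype(np.float32)); print(name,len(p),np.round(r[0],1),np.round(r[1],1),round(r[2],2),'z',np.median(p[:,2]).round(1))
rect('head',(70,150,150,240),165,205)
rect('lamp',(185,160,240,230),95,115)
rect('plinth',(70,140,240,240),35,200)
rect('caseL',(262,175,310,218),40,62)
rect('caseR',(314,172,366,218),40,62)
print('knobz',np.nanmax(Z[195:215,275:297]),np.nanmax(Z[195:216,330:352]), 'table',np.nanmedian(Z[270:300,380:420]))
g=c['image'].max(-1)
for b in ((276,199,298,214),(330,199,352,218)):
    s=g[b[1]:b[3],b[0]:b[2]].astype(int); v,u=np.nonzero(s<40); print('knob',u.mean()+b[0],v.mean()+b[1],onplane(c,u.mean()+b[0],v.mean()+b[1],80),len(u))
    cs=dict(np.load('side0.npz'))
for n,u,v in (('bott1',200,135),('bott2',229,137),('jar',256,151),('jar',241,240),('vial',258,235),('beak',189,248),('spanL',299,262),('spanR',316,233)): print(n,P[v,u].round())
# side view knobs
c=dict(np.load('side0.npz')); P=cloud(c)
for u,v in ((277,222),(327,272)): print('sideknob',np.round(P[v,u],1),P[v-5:v+6,u-5:u+6,2].max())
E
```

```text
head 2231 [536.1 458.2] [197.9 136.8] 82.06 z 185.2
lamp 923 [525.9 121.6] [100.4 129.5] 81.64 z 104.2
plinth 8312 [609.8 299.7] [491.4 336.6] 82.02 z 72.3
caseL 1121 [ 531.1 -151.2] [144.1 113.7] 82.56 z 51.9
caseR 1120 [ 528.1 -356.1] [148.1 109.1] 88.55 z 52.0
knobz 88.49835281576225 88.94541876534959 table -0.5201574204734243
knob 285.57142857142856 205.85714285714286 [ 494.17966403 -145.75849282   80.        ] 7
knob 342.88235294117646 204.58823529411765 [ 492.9915204  -354.45838224   80.        ] 17
bott1 [758. 157. 114.]
bott2 [748.  53. 112.]
jar [702. -43.  64.]
jar [373.  21.  69.]
vial [390. -42.  59.]
beak [344. 226.   1.]
spanL [ 278. -196.   -8.]
spanR [ 388. -265.   -2.]
sideknob [ 487.7 -154.4   86.5] 87.7099532921552
sideknob [ 492.1 -356.    82.6] nan
```

```bash
python3 - <<'E'
from h import *
def snap(n):
    c=cam('wrist'); cv2.imwrite(f'pics/{n}.png',c['image']); np.savez(n+'.npz',**{k:c[k] for k in('image','depth','R','t','f','cx','cy')})
bot.move_to([544,262,260],quat(down(1.43))); snap('w_tr')
bot.move_to([495,-150,230],quat(down(1.44))); snap('w_L'); 
s=bot.read_state(); print(s['clock'],s['joint_positions'],s['ee_pos'],s['ft_force'])
c=[cv2.imread(f'pics/{n}.png') for n in('w_tr','w_L')]
cv2.imwrite('pics/both.png',cv2.resize(np.vstack(c),(448,600) if 0 else (400,600)))
# reach checks
yd=np.array([.139,.99,0]); xd=np.array([.99,-.139,0]); O=np.array([557,357,0])
for y in(-140,-2):
    r=R.from_rotvec(xd*np.radians(42))*down(-.14); print('push',y,bot.ik(list(O+yd*y+[0,0,102]),quat(r)))
print('lay',bot.ik(list(O-80*yd+[0,0,98]),quat(down(-.14))), 'knobend L',bot.ik([631,-157,130],quat(down(1.44))),bot.ik([631,-358,130],quat(down(1.54))))
E
```

```text
3.4583 [-3.63340346e-01  2.45189681e-01  1.63899272e+00  1.09507167e-04
  1.25727845e+00 -1.80459342e+00] [ 495.41863332 -149.18721251  230.04876461] [ 0.29512072 -0.74845054  0.49646178]
push -140 [ 0.06214647  0.50804597  1.77043588  0.94096766  0.94591672 -0.40745335]
push -2 [ 0.30234371  0.59971218  1.61555169  0.96114281  0.82952974 -0.20126378]
lay [ 4.10954064e-01  5.93763822e-01  1.47317320e+00 -4.44089210e-16
  1.07465564e+00  5.50954064e-01] knobend L [-3.00176489e-01  6.32221225e-01  1.32768716e+00 -4.44089210e-16
  1.18168427e+00 -1.74017649e+00] [-5.66539276e-01  8.01702652e-01  1.04300708e+00 -4.44089210e-16
  1.29688292e+00 -2.10653928e+00]
```

View pics/both.png

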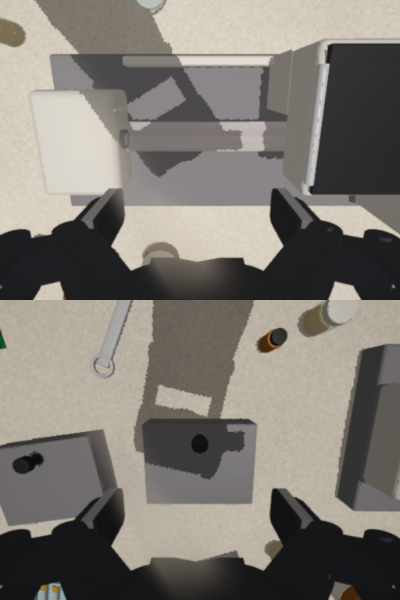

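Upper half (w_tr): lamp at left (80,140), trough across (130–285,136), head at right (330,120). Lower half (w_L): left case at (200,460), its knob at (199,443) → about (255,183) in the full frame.

```bash
python3 - <<'E'
from h import *
c=dict(np.load('w_tr.npz')); P=cloud(c)
yd=np.array([.139,.99,0]); xd=np.array([.99,-.139,0]); O=np.array([557,357,0])
Q=np.stack([(P-O)@xd,(P-O)@yd,P[...,2]],-1)
ang=[]
for lo in range(-170,-10,20):
    m=(Q[...,1]>lo)&(Q[...,1]<lo+20)&(abs(Q[...,0])<40)&(Q[...,2]<130)&(np.arange(384)[:,None]<245)
    q=Q[m]; 
    r=[]
    for x in range(-24,26,3):
        s=q[(q[:,0]>=x)&(q[:,0]<x+3)]; r.append(round(float(np.median(s[:,2])),1) if len(s) else None)
    h=q[(q[:,2]>58)]
    print(lo,r,'span',h[:,0].min().round(1),h[:,0].max().round(1))
# lamp & head edges
g=np.arange(384)[:,None]<245
l=Q[(abs(Q[...,2]-105)<5)&(Q[...,1]<-150)&g]; print('lamp x',np.percentile(l[:,0],[1,99]),'y',np.percentile(l[:,1],[1,99]),np.median(l[:,2]))
h=Q[(abs(Q[...,2]-187)<5)&(Q[...,1]>-30)&g]; print('head x',np.percentile(h[:,0],[1,99]),'y',np.percentile(h[:,1],[1,99]),np.median(h[:,2]))
w=Q[(abs(Q[...,2]-67)<4)&(Q[...,0]<-80)&(Q[...,0]>-110)&(Q[...,1]>-120)&(Q[...,1]<-20)&g]; print('wall',np.percentile(w[:,0],[1,99]),np.polyfit(w[:,1],w[:,0],1))
c=dict(np.load('w_L.npz')); P=cloud(c); Z=P[...,2]
k=P[(Z>74)&(Z<100)&(abs(P[...,1]+150)<40)&(abs(P[...,0]-495)<40)]; print('knob',len(k),k.mean(0),k.min(0),k.max(0))
for y0 in(-150,-356):
    m=(abs(Z-52)<4)&(abs(P[...,1]-y0)<95)&g; r=cv2.minAreaRect(P[m][:,:2].astype(np.float32)); print('case',r,np.median(Z[m]))
k=P[(Z>74)&(Z<100)&(abs(P[...,1]+356)<40)]; print('knobR',len(k),k.mean(0) if len(k) else 0)
E
```

```text
-170 [44.7, 70.0, 75.0, 76.0, 73.1, 69.8, 67.2, 65.2, 67.9, 71.0, 73.9, 76.6, 74.2, 70.9, None, None, 44.3] span -21.4 17.7
-150 [45.0, 70.5, 75.1, 76.0, 73.2, 69.9, 67.1, 65.4, 68.2, 70.8, 73.9, 76.1, 73.7, 71.2, None, None, 44.1] span -21.4 17.6
-130 [44.9, 70.0, 75.1, 76.3, 72.8, 69.9, 67.2, 65.2, 67.9, 71.1, 73.7, 76.4, 73.6, 71.2, None, None, 44.2] span -21.5 17.4
-110 [44.9, 70.6, 75.0, 76.2, 73.0, 70.1, 67.0, 65.4, 68.2, 71.0, 74.1, 76.1, 74.0, 71.0, None, None, 44.0] span -21.7 17.3
-90 [44.8, 70.2, 75.0, 76.3, 72.9, 70.0, 66.9, 65.3, 68.2, 71.0, 74.1, 76.1, 73.7, 70.9, None, None, 44.4] span -21.5 17.5
-70 [45.1, 71.1, 75.0, 75.9, 73.1, 70.1, 67.2, 65.4, 68.2, 71.0, 73.9, 76.0, 74.2, 71.0, None, None, 44.3] span -21.6 17.5
-50 [44.8, 70.7, 75.0, 76.0, 72.8, 69.9, 67.1, 65.4, 68.3, 71.0, 74.0, 76.3, 73.9, 71.1, None, None, 44.5] span -21.6 17.3
-30 [45.1, 71.2, 75.1, 75.7, 72.8, 69.7, 66.9, 65.4, 68.0, 71.4, 73.9, 76.2, 73.9, 71.1, None, None, 44.6] span -21.6 17.4
lamp x [-59.01801596  58.24160048] y [-283.34735044 -191.09714962] 104.13174184230832
head x [-95.39900879  21.92824182] y [-0.11586454 76.37415702] 185.28394474156536
wall [-101.10614019  -90.2530131 ] [-5.61499600e-04 -9.56787064e+01]
knob 399 [ 494.39835085 -145.92530099   83.09935989] [ 485.60202513 -155.67979596   74.11677057] [ 504.87295518 -136.51791424   85.41803079]
case ((520.4100341796875, -149.23072814941406), (144.33294677734375, 90.93605041503906), 82.69903564453125) 51.74096228445586
case ((502.979248046875, -346.6824951171875), (137.58319091796875, 75.4921646118164), 82.3368148803711) 51.731828247963165
knobR 489 [ 492.90244624 -353.83899526   81.94387466]
```

```bash
cat > lid.py <<'E'
from h import *
def open_lid(K,yaw,tag,end=1.78):
    cx=np.array([np.cos(yaw),np.sin(yaw),0]); K=np.array([K[0],K[1],79.]); q=quat(down(yaw+np.pi/2))
    H=K+90*cx; H[2]=46.5
    bot.move_gripper(45,30); bot.move_to(list(K+[0,0,60]),q); bot.servo_line(list(K),q,150); bot.move_gripper(0,30)
    s=bot.read_state(); print('grip',s['grip_width'],s['ee_pos'],s['ft_force'])
    for t in np.linspace(0,end,10)[1:]:
        p=H+cx*(-90*np.cos(t)+32.5*np.sin(t))+np.array([0,0,90*np.sin(t)+32.5*np.cos(t)])
        bot.servo_line(list(p),q,140); s=bot.read_state(); print(round(t,2),np.round(s['ft_force'],1),round(s['grip_width'],1))
    bot.move_gripper(36); p=p+[0,0,90]; bot.servo_line(list(p),q,350)
    p=H-150*cx; p[2]=260; bot.move_to(list(p),q)
    c=cam('wrist'); cv2.imwrite(f'pics/open{tag}.png',c['image']); np.savez(f'open{tag}.npz',**{k:c[k] for k in('image','depth','R','t','f','cx','cy')})
    print(bot.read_state()['clock'])
E
python3 -c "
from lid import *
open_lid([494.7,-145.9],np.radians(-7.3),'L')"
```

```text
grip 18.42439437381952 [ 495.33370366 -146.30280356   80.3470011 ] [-2.21715872 -1.83018454  7.18281903]
0.2 [-3.5 -3.9 -0.6] 18.4
0.4 [-7.9 -3.6  3.4] 18.5
0.59 [-8.9 -2.   8. ] 18.3
0.79 [-7.3 -3.8  9. ] 18.6
0.99 [-4.6 -4.8  8.7] 18.2
1.19 [-2.1 -5.4 10.5] 18.4
1.38 [-0.4 -5.  10.9] 18.7
1.58 [ 1.9 -4.3 11.9] 18.8
1.78 [ 4.2 -6.5 11.1] 18.4
9.4417
```

View pics/openL.png

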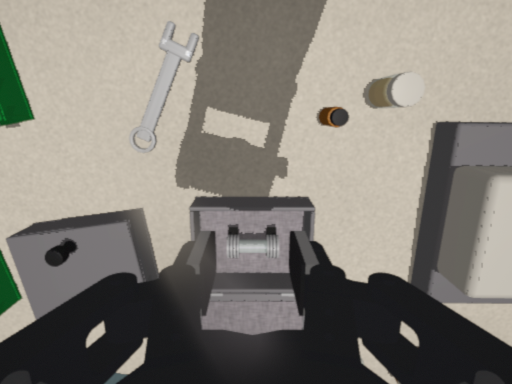

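The lid of the left case lies folded back and the short tube (252,246, ~50 px against 120 px case width) is in it; so the long tube is in the right case.

```bash
python3 - <<'E'
from h import *
bot.move_to([470,-340,240],quat(down(1.54)))
c=cam('wrist'); P=cloud(c); Z=P[...,2]
m=(Z>49)&(Z<55)&(abs(P[...,1]+355)<95)&(np.arange(384)[:,None]<230); p=P[m]
e=[]
for y in range(-415,-295,4):
    s=p[abs(p[:,1]-y)<2]
    if len(s)>5: e.append((y,s[:,0].min()))
e=np.array(e); f=np.polyfit(e[:,1]*0+e[:,0],e[:,1],1); print('front edge slope',f,len(e),np.std(e[:,1]-np.polyval(f,e[:,0])))
print('yaw deg',-np.degrees(np.arctan(f[0])), 'y range',p[:,1].min(),p[:,1].max(), cv2.minAreaRect(p[:,:2].astype(np.float32)))
k=P[(Z>76)&(Z<100)&(abs(P[...,1]+356)<40)&(abs(P[...,0]-493)<40)]; print('knob',len(k),k.mean(0),k.min(0),k.max(0))
E
```

```text
front edge slope [  1.57899256 994.24278954] 30 45.653978010904005
yaw deg -57.653297786152734 y range -449.9960683006387 -284.0363772800338 ((418.1400451660156, -367.25885009765625), (241.6498565673828, 146.6831817626953), 7.454249858856201)
knob 353 [ 492.28372784 -356.38021572   83.10911305] [ 483.641259   -366.25929273   76.07961471] [ 502.98286237 -347.27684635   85.32395682]
```

```bash
python3 - <<'E'
from h import *
c=cam('wrist'); P=cloud(c); Z=P[...,2]
m=(Z>49)&(Z<55)&(abs(P[...,1]+355)<95)&(np.arange(384)[:,None]<230)&(P[...,0]>455); p=P[m]
e=[]
for y in range(-415,-295,4):
    s=p[abs(p[:,1]-y)<2]
    if len(s)>5: e.append((y,s[:,0].min()))
e=np.array(e); f=np.polyfit(e[:,0],e[:,1],1); r=e[:,1]-np.polyval(f,e[:,0]); e=e[abs(r)<3];f=np.polyfit(e[:,0],e[:,1],1)
print(f,len(e),'yaw',-np.degrees(np.arctan(f[0])),'front at knob',np.polyval(f,-356.4),p[:,1].min(),p[:,1].max())
E
```

```text
[-1.74958043e-02  4.67317025e+02] 30 yaw 1.002333480155363 front at knob 473.55252932236345 -428.4408648510362 -284.80834556812
```

```bash
python3 -c "
from lid import *
open_lid([492.8,-356.4],np.radians(0.8),'R')"
```

```text
grip 18.725582879740866 [ 493.2936268  -356.93221765   80.52299218] [-1.88295987 -0.31374797  6.4189251 ]
0.2 [-5.2 -4.3  1.6] 18.6
0.4 [-7.2 -4.5  4.3] 18.7
0.59 [-8.4 -4.1  7.4] 18.3
0.79 [-5.9 -4.2  8.8] 18.3
0.99 [-3.2 -3.5  9.7] 18.5
1.19 [-2.2 -3.3 10.4] 18.4
1.38 [-0.4 -3.  11.6] 18.3
1.58 [ 3.3 -2.8 11.7] 18.2
1.78 [ 5.5 -3.1 12. ] 18.6
16.1917
```

View pics/openR.png

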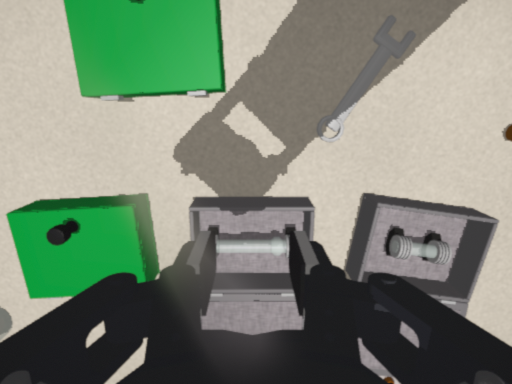

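The right case is open; the long tube lies across it at (215–290,245). Go to a pre-grasp pose and measure it.

```bash
python3 - <<'E'
from h import *
bot.move_gripper(60,40)
bot.move_to([528,-375,180],quat(down(.015))); c=cam('wrist'); P=cloud(c); Z=P[...,2]
cv2.imwrite('pics/g.png',c['image']); np.savez('g.npz',**{k:c[k] for k in('image','depth','R','t','f','cx','cy')})
m=(Z>22)&(Z<46.2)&(abs(P[...,0]-528)<30)&(abs(P[...,1]+356)<66); p=P[m]; print(m.sum())
for y in range(-420,-292,7):
    s=p[abs(p[:,1]-y)<3.5]
    if len(s)>5: t=s[s[:,2]>np.percentile(s[:,2],95)-1.5]; print(y,len(s),'top',t.mean(0).round(1),'x',s[:,0].min().round(1),s[:,0].max().round(1))
E
```

```text
3002
-413 113 top [ 529.7 -411.1   43. ] x 516.1 542.9
-406 217 top [ 529.6 -405.9   43.1] x 516.1 542.8
-399 286 top [ 529.6 -400.7   43.1] x 515.7 543.7
-392 135 top [ 529.2 -391.9   37.2] x 521.3 537.0
-385 133 top [ 529.  -384.8   37.2] x 521.3 536.8
-378 140 top [ 528.9 -377.8   36.7] x 521.2 536.6
-371 136 top [ 529.  -371.1   37. ] x 521.1 536.4
-364 143 top [ 528.9 -364.3   37.1] x 521.1 536.3
-357 141 top [ 529.  -357.1   37.2] x 521.0 536.1
-350 144 top [ 528.7 -350.2   37.2] x 520.9 535.9
-343 150 top [ 528.2 -343.    37.1] x 520.9 535.7
-336 145 top [ 528.3 -336.    37.2] x 520.8 535.6
-329 201 top [ 528.  -327.9   40.1] x 517.3 539.7
-322 209 top [ 528.3 -323.8   40.3] x 517.3 539.6
-315 230 top [ 528.1 -313.2   43.1] x 514.7 541.7
-308 299 top [ 527.8 -307.8   43.2] x 513.6 541.6
-301 140 top [ 527.5 -302.8   43.1] x 514.7 541.4
```

View pics/g.png

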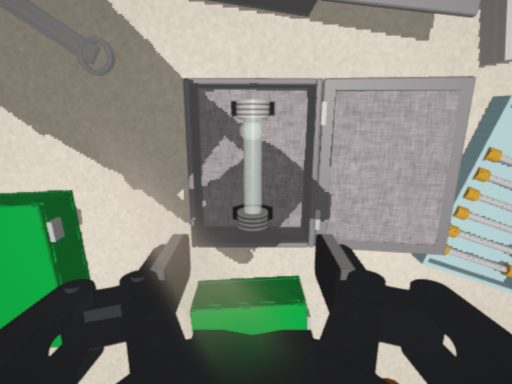

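The picture shows the long tube in the open right case, caps at (252,108) and (252,215), bulge end at (252,130) towards +y; lid folded back at (400,165). Grasp at mid-glass with the pad tips, so the tips stay above the trough lips.

```bash
python3 - <<'E'
from h import *
q=quat(down(.0185)); bot.move_gripper(46,40)
bot.move_to([528.6,-357.3,100],q); hit=bot.servo_line([528.6,-357.3,43.2],q,80,until_force=12)
s=bot.read_state(); print('hit',hit,s['ee_pos'],s['ft_force'])
bot.move_gripper(0,40); s=bot.read_state(); print(s['grip_width'],s['grip_force'],s['ee_pos'])
bot.servo_line([528.6,-357.3,200],q,200); s=bot.read_state(); print(s['grip_width'],s['ft_force'],s['ee_pos'])
O=np.array([555,357.3,0]); yd=np.array([.1392,.9903,0]); p=O-80*yd
bot.move_to(list(p+[0,0,215]),quat(down(-.1396))); bot.servo_line(list(p+[0,0,125]),None,150)
s=bot.read_state(); print(s['grip_width'],s['ft_force'],s['ee_pos'],s['clock'])
c=cam('wrist'); cv2.imwrite('pics/lay.png',c['image']); P=cloud(c)
xd=np.array([.9903,-.1392,0]);Q=np.stack([(P-O)@xd,(P-O)@yd,P[...,2]],-1); 
for y in range(-140,-15,8):
    s=Q[(abs(Q[...,1]-y)<4)&(abs(Q[...,0])<18)&(Q[...,2]>98)&(Q[...,2]<132)]
    if len(s)>5: print(y,len(s),'x',s[:,0].min().round(1),s[:,0].max().round(1),'ztop',np.percentile(s[:,2],97).round(1))
E
```

```text
hit False [ 528.82428089 -357.47487899   43.62656349] [ 0.19046161  0.51487428 -0.54481339]
14.340929347112803 38.938817381858826 [ 528.08398787 -357.4828197    43.82432018]
14.16097096881222 [-1.02532765 -0.91478538 -1.30555431] [ 528.24136377 -357.00469776  198.54579276]
14.431834968311945 [-0.19327692 -0.04948182 -1.46259859] [544.36871397 278.14896797 125.99753531] 23.975
-124 345 x -11.6 14.3 ztop 117.9
-116 423 x -6.5 8.7 ztop 119.7
-108 453 x -6.5 9.2 ztop 119.9
-100 462 x -6.3 9.0 ztop 119.8
-92 488 x -6.2 8.4 ztop 125.5
-84 546 x -5.9 8.4 ztop 129.0
-76 823 x -17.9 18.0 ztop 130.4
-68 1149 x -12.5 14.9 ztop 130.8
-60 573 x -6.4 8.8 ztop 120.0
-52 672 x -9.9 12.3 ztop 123.0
-44 919 x -9.8 12.8 ztop 122.8
-36 942 x -12.6 15.6 ztop 126.0
-28 1288 x -12.4 15.3 ztop 126.0
-20 284 x -12.3 14.9 ztop 125.5
```

View pics/lay.png

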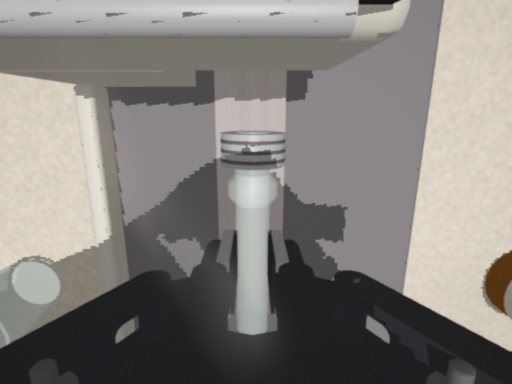

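The tube is held level over the trough (cap at (253,148), trough lips at columns 215–287, head edge at row 70). Compare lateral centres in this same view, correct and lower.

```bash
python3 - <<'E'
from h import *
O=np.array([555,357.3,0]); yd=np.array([.1392,.9903,0]); xd=np.array([.9903,-.1392,0])
c=cam('wrist'); P=cloud(c); Q=np.stack([(P-O)@xd,(P-O)@yd,P[...,2]],-1)
a=Q[(abs(Q[...,1]+30)<6)&(abs(Q[...,0])<22)&(Q[...,2]>106)&(Q[...,2]<130)]; tx=(a[:,0].min()+a[:,0].max())/2
b=Q[(Q[...,1]>-10)&(Q[...,1]<10)&(abs(Q[...,0])<28)&(Q[...,2]>60)&(Q[...,2]<80)]
print('tube',tx,'trough',b[:,0].min(),b[:,0].max(),len(b))
for x in range(-24,26,3):
    s=b[(b[:,0]>=x)&(b[:,0]<x+3)]; print(x,np.median(s[:,2]).round(1) if len(s) else None,end='; ')
# V bottom by symmetric line fits
L=b[(b[:,0]>-11)&(b[:,0]<-3)]; Rr=b[(b[:,0]>3)&(b[:,0]<11)]
l=np.polyfit(L[:,0],L[:,2],1); r=np.polyfit(Rr[:,0],Rr[:,2],1); vx=(r[1]-l[1])/(l[0]-r[0]); print('\nV',l,r,vx,'axis z',np.polyval(l,vx)+14*2**.5)
E
```

```text
tube 1.5929751157029965 trough -19.603582952213017 19.65707164492903 2291
-24 None; -21 70.6; -18 72.8; -15 75.8; -12 74.9; -9 71.8; -6 68.8; -3 66.0; 0 66.0; 3 69.0; 6 72.1; 9 74.9; 12 75.8; 15 73.1; 18 70.7; 21 None; 24 None; 
V [-1.01183512 64.37988243] [ 1.01095016 64.39905004] -0.009475852260021983 axis z 84.18846030193885
```

```bash
python3 - <<'E'
from h import *
O=np.array([555,357.3,0]); yd=np.array([.1392,.9903,0]); xd=np.array([.9903,-.1392,0]); p=O-80*yd-1.3*xd
bot.servo_line(list(p+[0,0,110]),None,60)
hit=bot.servo_line(list(p+[0,0,97.3]),None,20,until_force=4); s=bot.read_state(); print(hit,s['ee_pos'],s['ft_force'])
bot.move_gripper(30); s=bot.read_state(); print(s['grip_width'],s['ft_force'],s['ee_pos'])
z=s['ee_pos'][2]; bot.servo_line(list(p+[0,0,z+70]),None,150); bot.dwell(.1)
c=cam('wrist'); P=cloud(c); Q=np.stack([(P-O)@xd,(P-O)@yd,P[...,2]],-1)
for y in range(-148,-12,6):
    s=Q[(abs(Q[...,1]-y)<3)&(abs(Q[...,0])<18)&(Q[...,2]>81)&(Q[...,2]<105)]
    if len(s)>5: print(y,len(s),'x',s[:,0].min().round(1),s[:,0].max().round(1),'ztop',np.percentile(s[:,2],97).round(1))
m=Q[(abs(Q[...,0])<6)&(Q[...,2]>93)&(Q[...,2]<105)&(Q[...,1]<-15)]; print('ends',m[:,1].min(),m[:,1].max(),bot.read_state()['clock'])
E
```

```text
True [542.84548704 278.20648635  99.25353752] [2.42073107 0.47407806 3.29135307]
29.765953579923355 [-0.04110024  0.55405019 -0.23978962] [542.1014188  278.05516778  98.56391074]
-136 131 x -13.1 13.9 ztop 98.8
-130 298 x -13.9 13.8 ztop 99.0
-124 504 x -13.9 14.0 ztop 98.9
-118 175 x -7.2 7.9 ztop 93.0
-112 170 x -7.2 7.8 ztop 92.8
-106 176 x -7.1 7.7 ztop 92.8
-100 174 x -7.1 7.7 ztop 93.1
-94 182 x -7.1 7.6 ztop 92.9
-88 186 x -7.8 7.6 ztop 92.8
-82 197 x -7.8 8.2 ztop 93.0
-76 199 x -7.7 8.1 ztop 93.1
-70 208 x -7.7 8.0 ztop 92.9
-64 210 x -7.6 7.9 ztop 92.9
-58 209 x -7.6 7.8 ztop 92.9
-52 253 x -10.8 11.0 ztop 95.9
-46 327 x -10.8 11.0 ztop 96.0
-40 233 x -13.1 13.2 ztop 98.1
-34 419 x -13.9 14.0 ztop 99.0
-28 433 x -13.9 13.9 ztop 98.8
-22 151 x -13.8 13.7 ztop 98.5
ends -136.21644695931334 -23.944962188691527 26.075
```

Tube lies in the trough, straight (ends at y −136 and −24). Now tilt 40° and push from behind.

```bash
cat > push.py <<'E'
from h import *
O=np.array([555,357.3,0]); yd=np.array([.1392,.9903,0]); xd=np.array([.9903,-.1392,0])
q=quat(R.from_rotvec(xd*np.radians(40))*down(-.1396))
def pt(y,z,x=-.5): return list(O+yd*y+xd*x+[0,0,z])
def fy(): 
    s=bot.read_state(); return float(s['ft_force']@yd), float((s['ee_pos']-O)@yd), s
E
python3 - <<'E'
from push import *
bot.move_gripper(0,30); bot.move_to(pt(-172,175),q); bot.servo_line(pt(-172,101),q,120,until_force=15)
f,y,s=fy(); print('down',f,y,s['ee_pos'],s['ft_force'])
hit=bot.servo_line(pt(-140,101),q,30,until_force=6); f,y,s=fy(); print(hit,f,y,s['ft_force'],s['ee_pos'],s['clock'])
c=cam('wrist'); cv2.imwrite('pics/p1.png',c['image']); 
c=cam('side'); u,v=proj(c,O+[0,0,85]).astype(int); cv2.imwrite('pics/p1s.png',cv2.resize(c['image'][max(0,v-90):v+90,max(0,u-100):u+140],None,fx=3,fy=3)[:600,:800])
E
```

```text
down 0.04546226361996869 -171.60754412780864 [530.55201598 187.44805135 100.83624872] [-0.74881421  0.15116349  0.34003023]
False -0.03905104150035999 -140.03010290511386 [ 0.33352257 -0.08631463  0.47851653] [534.96163117 218.71496318 100.9929402 ] 29.2667
```

View pics/p1.png

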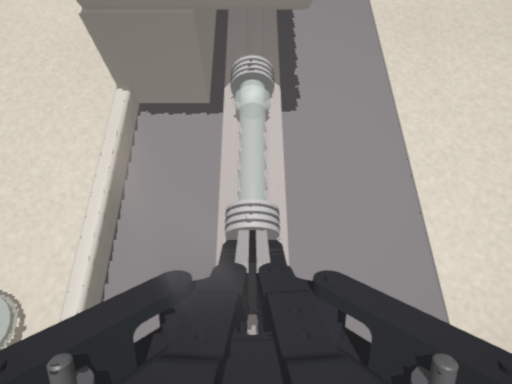

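The fingertips are right behind the rear cap (252,225), narrow and centred; check whether the tube has moved.

```bash
cat >> push.py <<'E'
def tube():
    c=cam('wrist'); P=cloud(c); Q=np.stack([(P-O)@xd,(P-O)@yd,P[...,2]],-1)
    m=(abs(Q[...,0])<16)&(Q[...,2]>88)&(Q[...,2]<105)&(np.arange(384)[:,None]<232)
    ys=Q[...,1][m]; xs=Q[...,0][m]; zs=Q[...,2][m]
    h,e=np.histogram(ys,np.arange(-160,40,2)); 
    prof=[(int(a),round(float(np.percentile(zs[(ys>=a)&(ys<a+2)],95)),1)) for a,n in zip(e,h) if n>4]
    cap=[a for a,z in prof if z>97]; return cap, prof
E
python3 - <<'E'
from push import *
print(tube()[0])
hit=bot.servo_line(pt(-110,101),q,30,until_force=6); f,y,s=fy(); print(hit,f,y,s['ft_force'],s['clock'])
print(tube()[0])
E
```

```text
[-124, -122, -120, -118, -116, -114, -112, -110, -108, -24, -22, -20, -18, -16, -14, -12, -10]
False -0.020291379126616993 -110.07069836180833 [ 0.90304812 -0.14742571 -0.01205847] 30.5667
[-94, -92, -90, -88, -86, -84, -82, -80, -78, 6, 8, 10, 12, 14, 16, 18, 20]
```

```bash
python3 - <<'E'
from push import *
hit=bot.servo_line(pt(-41,101),q,30,until_force=5); f,y,s=fy(); print(hit,f,y,np.round(s['ft_force'],2),s['clock'])
if not hit:
    base=[]
    for t in np.arange(-40,-7,1.0):
        hit=bot.servo_line(pt(t,101),q,10,until_force=3); f,y,s=fy(); base.append(f); print(t,hit,round(f,2),round(y,2),np.round(s['ft_force'],1))
        if hit or f<-3: break
print(fy()[2]['clock'],[x for x in tube()[0]])
E
```

```text
False -0.5528467355478429 -41.0574287815237 [-0.33 -0.51  0.56] 33.0667
-40.0 False -1.06 -39.96 [-0.4 -1.   0.7]
-39.0 False -1.28 -38.93 [ 0.2 -1.3  1.3]
-38.0 False -0.19 -37.94 [-0.3 -0.2  0.3]
-37.0 False 0.64 -36.92 [-0.4  0.7  0.2]
-36.0 False -0.44 -35.92 [ 0.1 -0.5  0. ]
-35.0 False -0.62 -34.94 [ 0.  -0.6 -0.5]
-34.0 False -0.32 -33.92 [ 0.4 -0.4  0. ]
-33.0 False -1.58 -32.94 [-0.3 -1.6  0.1]
-32.0 False -0.41 -31.95 [ 0.1 -0.4  0.4]
-31.0 False 0.28 -30.97 [-0.4  0.3 -0.2]
-30.0 False -1.49 -29.95 [-0.2 -1.5  0.3]
-29.0 False -3.72 -29.08 [-1.4 -3.6  1.4]
36.0667 [-14, -12, -10, -8, -6, -4, -2, 0, 2]
```

```bash
python3 - <<'E'
from push import *
bot.servo_line(pt(-28.7,101),q,5,until_force=4); 
F=[]
for _ in range(8): bot.dwell(.05); f,y,s=fy(); F.append(f)
print('press',np.mean(F),y,np.round(s['ft_force'],2)); a=tube()[1]
bot.servo_line(pt(-32,101),q,5); bot.servo_line(pt(-60,101),q,30); print('free',fy()[0]); bot.dwell(.3)
b=tube()[1]; print(a); print(b); print(fy()[2]['clock'])
c=cam('wrist'); cv2.imwrite('pics/end.png',c['image'])
E
```

```text
press -5.6890786846323795 -28.9118382255325 [-0.48 -4.99  1.29]
free 0.37258706971268174
[(-14, 97.9), (-12, 98.3), (-10, 98.5), (-8, 98.7), (-6, 98.6), (-4, 98.7), (-2, 98.7), (0, 98.7), (2, 98.5), (6, 93.0), (8, 92.7), (10, 92.5), (12, 92.6), (14, 92.7), (16, 92.1)]
[(-44, 97.9), (-12, 98.0), (-10, 98.5), (-8, 98.5), (-6, 98.8), (-4, 98.5), (-2, 98.7), (0, 98.7), (2, 98.2), (6, 93.2), (8, 92.8), (10, 92.5), (12, 92.7), (14, 92.6), (16, 92.5), (18, 92.6), (20, 92.4), (22, 92.5), (24, 90.7)]
39.0583
```

View pics/end.png

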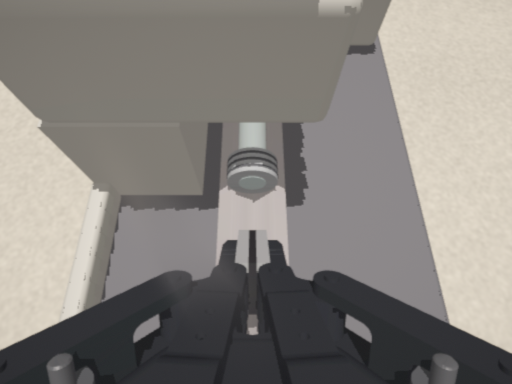

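The tube lies straight under the head, rear cap at (252,172), and it did not spring back when released. The force rose stiffly at the stop.

```bash
python3 -c "
from rig import bot
print(bot.finish_job())"
```

```text
the job is handed in; nothing more can be done
None
```

The long tube was in the right-hand case; it now lies in the trough under the head against the end stop, pressed there with about 6 N and still in place after release, with the short tube left in its case. I handed the job in just after 39 s on the robot's clock, with no verdict returned.

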